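# Centre the egg cup on its stand

## Robot

A 6-joint arm with a two-finger parallel gripper is mounted at the origin on a cart in front of the work surface, level with it; the furniture and walls round the work are solid. World frame = base frame: x ahead of the robot, y to its left, z up, the work surface at z = 0. Lengths are in mm, angles in rad, forces in N, time in s.
With the tool pointing down it reaches from about 350 to 775 mm from the base axis. Payload 7.3 kg.
Tool frame: the origin (TCP) lies on the centre line of the jaws, within the pads' length; the fingertips stand finger_overhang ahead of it and the grasp point (between the pads) lies 8 mm behind it (finger_overhang is the distance from the TCP to the fingertips, in mm); z points along the fingers, y is the line along which they close (so a half turn about z gives the same grasp; the last joint's range is limited). The gripper opens to 92 mm and grips with 3 to 60 N. Pads are 19 mm wide; open, the fingers measure 130 mm over their backs; the gripper's body (75 mm by 190 mm) begins 47 mm behind the grasp point.
Start: joints at [1.181, 0.342, 1.524, -0, 1.275, -0.146], TCP at [126.714, 509.497, 237.741] pointing down, gripper open.
Joint ranges: [-2.53, 2.53], [-0.77, 2.02], [0.04, 2.7], [-1, 4.14], [0.28, 2.66], [-3.11, 3.11]. Speed limits (rad/s): [2.57, 2.57, 3.14, 3.14, 3.14, 3.14].

## Interface

Orientations are given as [roll, pitch, yaw] about the fixed x, y, z axes, in that order (R = Rz(yaw) Ry(pitch) Rx(roll)).
In Python, from plant import get_obs, capture, close_job, finger_overhang gives the robot as it stands.
- The arm moves only by the shell command python3 -m inch 'ROWS'. ROWS is JSON, one flat list of numbers, 7 for each row, row after row: the turn, a rotation vector about the tool's x, y, z scaled (see below), then the shift along the tool's x, y, z scaled (see below), then the closure, from -1 (fully open) to 1 (shut). In form: [ax, ay, az, tx, ty, tz, gripper, ax, ay, az, tx, ty, tz, gripper, ...]. A call has 1 to 10 rows; each row shifts and turns the commanded pose from where the row before left it, along the tool's axes as they then stand; what a row does not reach is not made up. The controller multiplies each number of a shift by 0.8 m and each number of a turn by 1.5 rad. A row lasts 1/12 s, in which the tool goes at most 41.7 mm and 7.16 degrees, less where a joint would pass 70% of its speed; a pose out of reach is approached as far as the arm can. A call with a number of a shift or a turn outside -1 to 1 is refused whole. A call with a gripper value outside its range is refused whole. The fingers move at their own pace and stop on an object; the grip force is fixed at half the most. Time passes only in rows, so rows that do not move let the fingers close. It gives the time, the measured TCP pose, the force, the opening and the grip force at its end, in the units of the state.
- get_obs(): the state, without advancing time (a new reading comes with each control period).
- capture(name): name is "side" or "top" or "wrist"; returns a dict with "image" (384x512x3 uint8, red, green, blue), "mtx" (3x3 intrinsics, pixels), "distortion" ([k1, k2, p1, p2, k3] as OpenCV has them; the pictures are not rectified), "pose" (4x4, takes a point from camera to world coordinates). Camera axes: x right, y up, looking along -z (the intrinsics and any distortion apply to the point x, -y, -z); pixel columns grow to the right and rows downward; lengths in mm; the calibration is good to about 2 mm. A picture is of the moment at which its call begins. There is no depth.
- close_job(): hands the job in; it is judged then, once.
The state is a dict: "time": time; "joint_positions": joint angles; "dq": joint speeds; "tau": joint torques, N m; "tool_pos": TCP position; "tcp_rot": TCP orientation; "contact_force": force on the tool from outside, world axes, zero at the start; "moment": the same for the moment, N m; "grip_width": finger opening in mm; "finger_force": force on a finger pad.
Only numpy, scipy, OpenCV 4.12 (cv2) and the standard library are available. Lean on these libraries where they do the work, as an engineer would, in place of code of your own. Each camera call takes 0.05 s, during which the arm holds its last target. There are 200 camera calls.

## Task

Two egg cups stand on small round marble stands, and one of them was set down off-centre, with its foot hanging over the edge. Nudge that egg cup to the middle of its stand with light taps of the fingertips, low on its foot because it tips easily: do not pinch or lift it or knock it over, and do not shift the stand. Leave the other egg cup, its stand and everything else as they are.

Things in the scene. Friction and masses are not known exactly. Their poses are not given: they have to be found in the camera images.
- egg_cup: The off-centre egg cup, glazed blue stoneware, about 90 g, 58 mm tall. Origin at the centre of its underside, z up its axis of symmetry. Round foot 50 mm in diameter with a straight side up to 11 mm height, narrowing to a 24 mm stem at 25 to 29 mm height, then a hollow bowl that widens to 44 mm diameter at the rim. The foot is the widest part. It slides when pushed at the foot; pushed at the bowl it tips over.
- stand: The stand under the off-centre egg cup: a loose, heavy (0.6 kg) round marble disc, 90 mm in diameter, 35 mm high, with a flat top at 35 mm above the bar top. Origin at the centre of its underside, z up. At the start the egg cup's axis is 22 to 29 mm off the stand's axis, in any direction: its foot overhangs the edge by 2 to 9 mm.
- other_cup: A second egg cup, same shape and size, which already stands in the middle of its own stand (within 2 mm). Leave alone. Origin as for egg_cup.
- other_stand: The second stand, same shape and size as the first, 0.2 m or more to its left or right. Leave alone.
- teaspoon: Teaspoon, 132 x 26 mm, 9 mm high, lying on the bar top between the two stands. Origin at the middle of its underside.
- salt_jar: Closed glass jar, 60 mm in diameter, 100 mm tall, behind the stands. Origin at the centre of its underside.
- mug: Blue mug, 84 x 118 mm, 94 mm tall, at the right, behind the stands. Origin at the middle of its underside.
- matchbox: Matchbox, 36 x 53 x 15 mm, lying at the left. Origin at the centre of its underside.
- spectacles: Folded-out spectacles, 151 x 139 mm, 39 mm high, lying at the left. Origin at the middle of the underside.
Things that resemble listed ones, but are neither listed nor needed, are in the scene too. Leave any yellow look-alike of the stand alone. What is shaped like the egg_cup but turquoise is not meant.

How it is judged:
By the outcome, as a careful person would: the job done as asked, in the order asked, and still so for the second after the job is handed in, with the robot touching nothing.
It also fails if it takes over 45 s, if anything falls off the work surface, if the arm or the gripper's body presses on something with over 40 N, if the wrist force passes 120 N, or if a joint passes its speed limit or range.

## Working session

There is one attempt and no reset: what is moved stays moved. The work goes in short steps, Python scripts to look and compute and a shell command to move; the robot and the scene stay as the last step left them, time stands still between calls to the robot, and variables do not carry over. Pictures are saved under pics/ and viewed, at most 10 in all, crops included, and the job is handed in when it is done.

```bash
ls; mkdir -p pics; cat > h.py <<'E'
import numpy as np, cv2
from plant import get_obs, capture, close_job, finger_overhang
def ray(c,uv):
    p=cv2.undistortPoints(np.array(uv,float).reshape(-1,1,2),np.array(c["mtx"],float),np.array(c["distortion"],float)).reshape(-1,2)
    d=np.c_[p[:,0],-p[:,1],-np.ones(len(p))]; T=np.array(c["pose"]); return T[:3,3],d@T[:3,:3].T
def onz(c,uv,z):
    o,d=ray(c,uv); return o+d*((z-o[2])/d[:,2])[:,None]
def proj(c,P):
    T=np.array(c["pose"]); q=(np.array(P,float)-T[:3,3])@T[:3,:3]; q=q*[1,-1,-1]
    return cv2.projectPoints(q.reshape(-1,1,3),np.zeros(3),np.zeros(3),np.array(c["mtx"],float),np.array(c["distortion"],float))[0].reshape(-1,2)
def save(n,im): cv2.imwrite(f"pics/{n}.png",np.ascontiguousarray(im[...,::-1]))
E
python3 - <<'E'
from h import *
c=capture("top");s=capture("side");save("top0",c["image"]);save("side0",s["image"])
print(finger_overhang,get_obs()["tool_pos"],get_obs()["tcp_rot"],c["pose"],s["pose"])
E
```

```text
pics
11.0 [126.57117386 509.13887112 237.11246263] [-3.14019728e+00 -1.83104019e-04  2.89780503e+00] [[-1.52987440e-02  9.92856083e-01 -1.18333200e-01  4.05257104e+02]
 [-9.99809329e-01 -1.37538216e-02  1.38613809e-02  2.46294455e+01]
 [ 1.21348226e-02  1.18522699e-01  9.92877191e-01  1.39663895e+03]
 [ 0.00000000e+00  0.00000000e+00  0.00000000e+00  1.00000000e+00]] [[-9.73514233e-01  1.45120880e-01 -1.76663433e-01  3.16179421e+02]
 [-2.27354618e-01 -5.33110788e-01  8.14925006e-01  1.25015929e+03]
 [ 2.40814517e-02  8.33506339e-01  5.51984842e-01  8.87510747e+02]
 [ 0.00000000e+00  0.00000000e+00  0.00000000e+00  1.00000000e+00]]
```

View pics/top0.png

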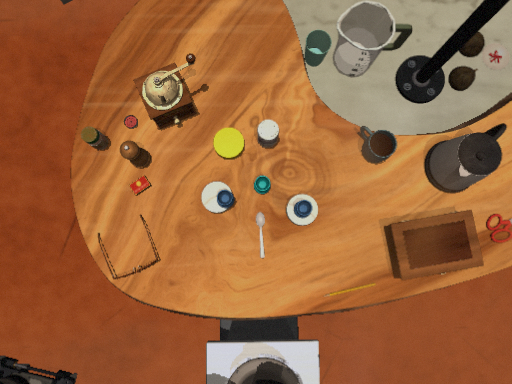

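View pics/side0.png

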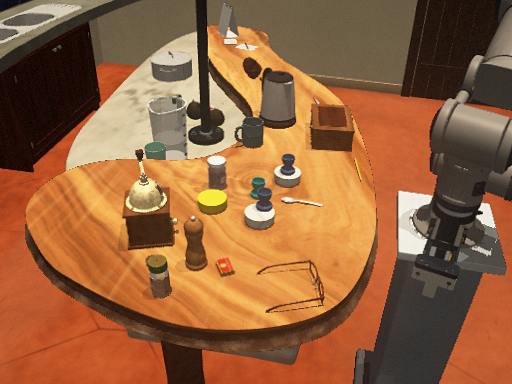

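Top view: the off-centre blue cup is at (227,199) on the white stand at (217,197). Possible confusions are the centred blue cup at (303,209), the turquoise cup at (262,185) and the yellow disc at (229,143). I choose (227,199) and will check it in a close crop.

```bash
cat > meas.py <<'E'
from h import *
def meas(c,box,tag=None):
    x0,y0,x1,y1=box; im=c["image"]; hsv=cv2.cvtColor(np.ascontiguousarray(im),cv2.COLOR_RGB2HSV)
    m=np.zeros(im.shape[:2],np.uint8); m[y0:y1,x0:x1]=1
    H,S,V=[hsv[...,i].astype(int) for i in range(3)]
    blue=((H>98)&(H<125)&(S>90)&(m>0)).astype(np.uint8)
    white=((S<60)&(V>110)&(m>0)).astype(np.uint8)
    return blue,white
def big(m):
    cs,_=cv2.findContours(m,cv2.RETR_EXTERNAL,cv2.CHAIN_APPROX_NONE); return max(cs,key=cv2.contourArea)
E
python3 - <<'E'
from meas import *
c=capture("top"); s=capture("side")
for n,k,b in(("top",c,(195,175,245,220)),("topother",c,(280,190,325,230)),("side",s,(235,180,285,235))):
    bl,wh=meas(k,b); B=big(bl); W=cv2.convexHull(big(((bl+wh)>0).astype(np.uint8)))
    print(n,"blue",cv2.boundingRect(B),cv2.minEnclosingCircle(B),"all",cv2.boundingRect(W),cv2.minEnclosingCircle(W))
    x0,y0,x1,y1=b
    if n[:3]=="top":
        (bc,br),(wc,wr)=cv2.minEnclosingCircle(B),cv2.minEnclosingCircle(W)
        print("stand@35",onz(k,[wc],35),"cup@46",onz(k,[bc],46),"cup@93",onz(k,[bc],93))
        print("px/mm", [np.linalg.norm(np.diff(proj(k,[[500,100,z],[500,145,z]]),axis=0)) for z in(35,46,93)])
A=cv2.resize(c["image"][170:225,190:250],(420,385),interpolation=cv2.INTER_CUBIC)
D=cv2.resize(s["image"][175:235,235:290],(353,385),interpolation=cv2.INTER_CUBIC)
save("crop0",np.hstack([A,D]))
E
```

```text
top blue (217, 190, 17, 17) ((225.0, 198.0), 8.602425575256348) all (202, 182, 32, 31) ((217.1666717529297, 196.5), 16.02958869934082)
stand@35 [[559.80249436 123.16640154  35.        ]] cup@46 [[553.97543287 100.24926207  46.        ]] cup@93 [[548.80028116  97.61781761  93.        ]]
px/mm [np.float64(15.868076783627155), np.float64(15.996420701905334), np.float64(16.569012533115483)]
topother blue (294, 200, 17, 17) ((302.2200012207031, 207.77999877929688), 8.909463882446289) all (286, 194, 32, 31) ((301.6752014160156, 209.4137420654297), 15.738922119140625)
stand@35 [[ 519.41497418 -117.21838038   35.        ]] cup@46 [[ 523.10391288 -117.73538499   46.        ]] cup@93 [[ 519.00303898 -112.78132451   93.        ]]
px/mm [np.float64(15.868076783627155), np.float64(15.996420701905334), np.float64(16.569012533115483)]
side blue (271, 205, 1, 1) ((271.0, 205.0), 9.999999747378752e-05) all (245, 204, 30, 17) ((259.3448181152344, 212.0), 14.65526294708252)
```

View pics/crop0.png

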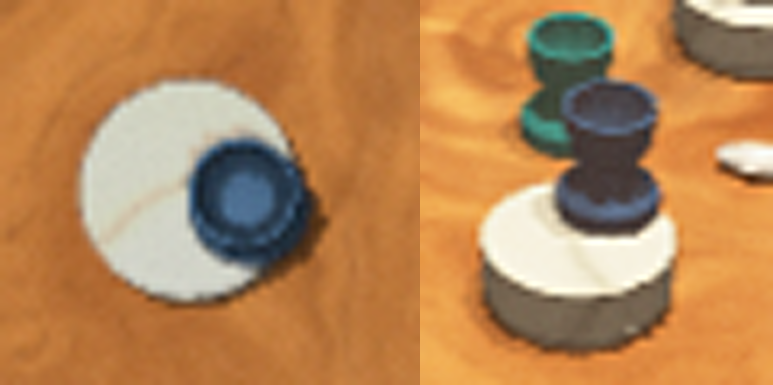

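The crop confirms it: the chosen blue cup hangs over the lower-right of its white stand, at about (240,200) in the top crop. The other cup is centred and the turquoise one stands on the bar. Next I turn the tool and set a partial finger opening, so two fingertips cradle the foot from outside.

```bash
python3 -m inch '[0,0,0.08,0,0,0,0.35, 0,0,0.08,0,0,0,0.35, 0,0,0.08,0,0,0,0.35, 0,0,0.08,0,0,0,0.35, 0,0,0.08,0,0,0,0.35, 0,0,0.08,0,0,0,0.35, 0,0,0.08,0,0,0,0.35, 0,0,0.08,0,0,0,0.35, 0,0,0.08,0,0,0,0.35, 0,0,0.08,0,0,0,0.35]'; python3 -m inch '[0,0,0.08,0,0,0,0.35, 0,0,0.08,0,0,0,0.35, 0,0,0.08,0,0,0,0.35]'
```

```text
time: 1.03
tool_pos: [126.6, 509.4, 237.5]
tcp_rot: [-3.141, 0.0, 1.692]
contact_force: [-0.7, -0.0, -0.6]
grip_width: 31.4
finger_force: 0.0
time: 1.28
tool_pos: [126.7, 509.4, 237.5]
tcp_rot: [-3.142, 0.0, 1.332]
contact_force: [0.8, 0.1, -0.3]
grip_width: 29.5
finger_force: 0.0
```

```bash
python3 -m inch '[0,0,0,-0.0277,0.04,0,0.35, 0,0,0,-0.0277,0.04,0,0.35, 0,0,0,-0.0277,0.04,0,0.35, 0,0,0,-0.0277,0.04,0,0.35, 0,0,0,-0.0277,0.04,0,0.35, 0,0,0,-0.0277,0.04,0,0.35, 0,0,0,-0.0277,0.04,0,0.35, 0,0,0,-0.0277,0.04,0,0.35, 0,0,0,-0.0277,0.04,0,0.35, 0,0,0,-0.0277,0.04,0,0.35]'; python3 -m inch '[0,0,0,-0.0277,0.04,0,0.35, 0,0,0,-0.0277,0.04,0,0.35, 0,0,0,-0.0277,0.04,0,0.35, 0,0,0,-0.0277,0.04,0,0.35, 0,0,0,-0.0277,0.04,0,0.35, 0,0,0,-0.0277,0.04,0,0.35, 0,0,0,0,0,0,0.35, 0,0,0,0,0,0,0.35]'
python3 - <<'E'
from h import *
c=capture("wrist"); save("w1",c["image"]); print(c["pose"][:3,3] if hasattr(c["pose"],"shape") else c["pose"]); print(proj(c,[[560,123,35],[552,99,35],[552,99,93]]))
E
```

```text
time: 2.12
tool_pos: [387.7, 218.3, 237.8]
tcp_rot: [3.141, -0.0, 1.338]
contact_force: [0.5, 0.6, -0.4]
grip_width: 29.9
finger_force: 0.0
time: 2.78
tool_pos: [543.6, 44.8, 236.8]
tcp_rot: [-3.14, 0.0, 1.335]
contact_force: [-0.7, -0.6, 0.1]
grip_width: 30.0
finger_force: 0.0
[559.20489973 110.22898399 384.40850548]
[[254.13724087 103.63350223]
 [252.16528335 127.9720613 ]
 [251.3669873  130.34410683]]
```

View pics/w1.png

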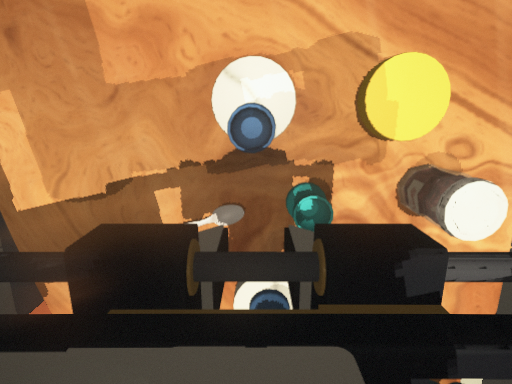

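The wrist view shows the target stand at about (254,98) and the cup at about (251,128), almost straight below the camera. The turquoise cup (310,205) and the spoon (225,215) are clear of the path.

```bash
cat >> meas.py <<'E'
def wrist(c,guess=(560,123),r=48):
    # stand centre from its top outline (z=35), cup from the foot's outline (z=46), circles fitted in world mm
    from scipy.optimize import least_squares
    g=proj(c,[[guess[0],guess[1],35]])[0]; k=int(r*1.25); x0,y0=(g-k).astype(int).clip(0); x1,y1=(g+k).astype(int)
    bl,wh=meas(c,(x0,y0,x1,y1)); o={}
    def fit(P,R):
        f=lambda p:np.hypot(P[:,0]-p[0],P[:,1]-p[1])-R
        return least_squares(f,P.mean(0),loss="soft_l1",f_scale=1).x
    W=cv2.convexHull(big(wh)).reshape(-1,2) if 0 else big(wh).reshape(-1,2)
    B=cv2.convexHull(big(bl)).reshape(-1,2)
    d=cv2.distanceTransform(1-bl,cv2.DIST_L2,5); W=W[d[W[:,1],W[:,0]]>5]
    PW=onz(c,W,35)[:,:2]; PB=onz(c,B,46)[:,:2]
    s=fit(PW,45); u=fit(PB,25); rs=np.hypot(*(PW-s).T); ru=np.hypot(*(PB-u).T)
    # bowl rim: dark/inner outline not separated; report residual spread
    print("stand",s.round(1),"r",np.percentile(rs,[5,50,95]).round(1),"cup",u.round(1),"r",np.percentile(ru,[5,50,95]).round(1),"stand-cup",(s-u).round(1),"dist",round(float(np.hypot(*(s-u))),1))
    return s,u
E
python3 - <<'E'
from meas import *
c=capture("wrist"); s,u=wrist(c)
R=cv2.Rodrigues(np.zeros(3)); o=get_obs(); y=o["tcp_rot"][2]; p=np.array(o["tool_pos"][:2])
X=np.array([np.cos(y),np.sin(y)]);Y=np.array([np.sin(y),-np.cos(y)])
print("yaw",y,"cup rel tcp tool xy",(u-p)@X,(u-p)@Y,"stand",(s-p)@X,(s-p)@Y,"push yaw",np.arctan2(*(s-u)[::-1]))
E
```

```text
stand [559.6 124.9] r [43.1 44.2 45.2] cup [532.4  92.6] r [10.4 24.7 31.3] stand-cup [27.1 32.3] dist 42.2
yaw 1.337699245264663 cup rel tcp tool xy 42.30653106274547 -20.20132267852785 stand 80.00697007764006 -1.2530614541328098 push yaw 0.8719733645049763
```

```bash
python3 - <<'E'
from meas import *
c=capture("wrist"); bl,wh=meas(c,(195,40,315,165)); im=c["image"].copy()
hsv=cv2.cvtColor(im,cv2.COLOR_RGB2HSV)
for v in range(98,156,4): print(v,hsv[v,252],hsv[v,240])
im2=im.copy(); im2[bl>0]=[255,0,0]; im2[wh>0]=[0,255,0]
A=[cv2.resize(i[40:165,195:315],(384,400),interpolation=cv2.INTER_NEAREST) for i in (im,im2)]
save("w1c",np.hstack(A))
E
```

```text
98 [ 37   9 251] [ 25  17 248]
102 [ 27  10 249] [ 25  17 248]
106 [105  99 152] [ 25  17 248]
110 [105  16  63] [106  92 147]
114 [104  68  94] [105  80  96]
118 [104  74 103] [108  43  71]
122 [105  97 169] [105  57  81]
126 [105  94 169] [105  59  87]
130 [105  97 163] [106  62  86]
134 [105  94 154] [108  63  89]
138 [106  94 149] [107  64  84]
142 [106  77  93] [105  54  75]
146 [106  67  88] [111  47  70]
150 [130  14  54] [168  23  56]
154 [170  13  59] [ 11 143  80]
```

View pics/w1c.png

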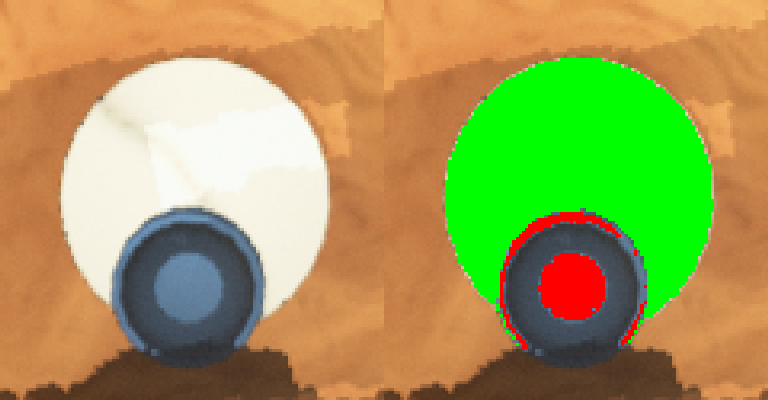

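The crop shows a clean foot ring around the bowl; the saturation threshold was too strict, so I lower it.

```bash
sed -i 's/(S>90)&(m>0)/(S>35)\&(V>50)\&(m>0)/; s/white=((S<60)/white=((S<60)\&~((H>95)\&(V<200))/' meas.py
cat > w.py <<'E'
from meas import *
import sys
c=capture("wrist"); s,u=wrist(c)
o=get_obs(); y=o["tcp_rot"][2]; p=np.array(o["tool_pos"][:2])
X=np.array([np.cos(y),np.sin(y)]);Y=np.array([np.sin(y),-np.cos(y)])
print("yaw",y,"cup rel tcp tool xy",(u-p)@X,(u-p)@Y,"stand",(s-p)@X,(s-p)@Y,"push yaw",np.arctan2(*(s-u)[::-1]))
if len(sys.argv)>1: save(sys.argv[1],c["image"])
E
python3 w.py
```

```text
stand [559.6 124.7] r [43.  44.3 45.2] cup [551.5  99.1] r [24.5 24.9 25.3] stand-cup [ 8.1 25.6] dist 26.8
yaw 1.3392781885822753 cup rel tcp tool xy 52.40065149433903 -2.742976953778863 stand 79.15998981552832 -0.7473018299359855 push yaw 1.264837354723339
```

```bash
python3 -m inch '[0,0,0.05,0,0,0,0.35, 0,0,0,0.0075,-0.0083,0.03,0.35, 0,0,0,0,0,0.04,0.35, 0,0,0,0,0,0.04,0.35, 0,0,0,0,0,0.04,0.35, 0,0,0,0,0,0,0.35, 0,0,0,0,0,0,0.35]'; python3 w.py w2; python3 -c "
from h import *
s=capture('side'); save('s2',cv2.resize(s['image'][120:270,190:370],(720,600),interpolation=2))"
```

```text
time: 3.57
tool_pos: [537.3, 55.0, 117.4]
tcp_rot: [-3.139, 0.001, 1.264]
contact_force: [0.0, 1.2, 0.8]
grip_width: 29.9
finger_force: 0.0
stand [559.2 122.3] r [40.2 42.7 46.8] cup [550.4  91.9] r [ 8.7 23.2 25.5] stand-cup [ 8.8 30.4] dist 31.6
yaw 1.2640832647546225 cup rel tcp tool xy 38.8174527482529 -0.16162587967181424 stand 70.4374194308324 -0.9431145650288066 push yaw 1.2887932725724611
```

View pics/w2.png

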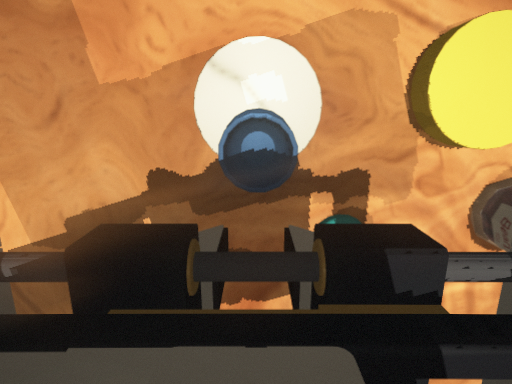

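View pics/s2.png

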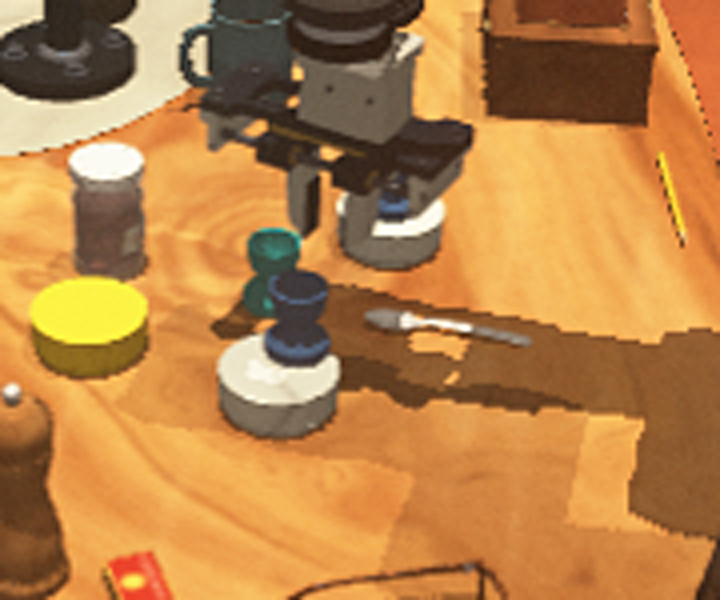

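The wrist view shows the stand at (258,100) and the cup at (258,150), with the fingers centred on it at about column 257. The side view shows the turquoise cup and spoon clear of the fingers, so I descend and approach.

```bash
python3 -m inch '[0,0,0,0,0,0.03,0.35, 0,0,0,0,0,0.03,0.35, 0,0,0,0,0,0.024,0.35, 0,0,0,0,0,0,0.35, 0,0,0,0.005,0,0,0.35, 0,0,0,0.005,0,0,0.35, 0,0,0,0.0025,0,0,0.35, 0,0,0,0,0,0,0.35, 0,0,0,0,0,0,0.35]'; python3 w.py
```

```text
time: 4.42
tool_pos: [542.2, 63.8, 51.6]
tcp_rot: [3.14, -0.001, 1.263]
contact_force: [-1.0, 0.7, 0.4]
grip_width: 30.1
finger_force: 0.0
stand [553.3 109.3] r [29.6 43.5 51. ] cup [552.3  99.6] r [24.3 25.1 28.3] stand-cup [1.  9.7] dist 9.7
yaw 1.2631930872829291 cup rel tcp tool xy 37.32366657229507 -0.9630327557308395 stand 46.85781630797186 -2.910690257017717 push yaw 1.4647027780516229
```

```bash
python3 -m inch '[0,0,0,0.0025,0,0,0.35, 0,0,0,0.0025,0,0,0.35, 0,0,0,0.0025,0,0,0.35, 0,0,0,0.0025,0,0,0.35, 0,0,0,0.0025,0,0,0.35, 0,0,0,0.0025,0,0,0.35, 0,0,0,0.0025,0,0,0.35, 0,0,0,0.0025,0,0,0.35, 0,0,0,0.0025,0,0,0.35, 0,0,0,0,0,0,0.35]'; python3 -c "
from h import *
a=capture('wrist');s=capture('side'); save('p1',np.hstack([cv2.resize(a['image'],(400,300)),cv2.resize(s['image'][150:250,200:320],(360,300),interpolation=2)]))"
```

```text
time: 5.3
tool_pos: [547.1, 81.1, 50.5]
tcp_rot: [3.142, -0.0, 1.263]
contact_force: [-0.1, 0.4, 0.1]
grip_width: 30.0
finger_force: 0.1
```

View pics/p1.png

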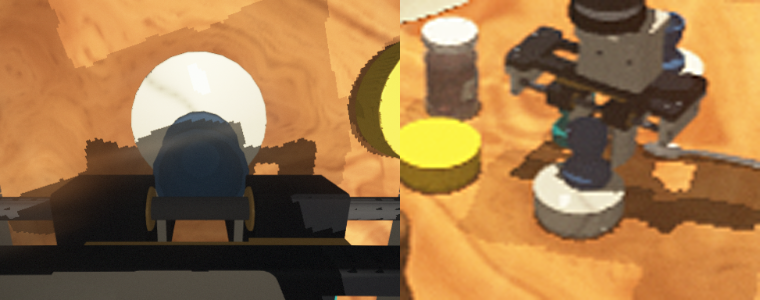

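The cup is upright and sliding along with the fingers, at (205,150) left and (590,155) right in the composite. I push most of the remaining distance, then back off and measure.

```bash
python3 -m inch '[0,0,0,0.0025,0,0,0.35, 0,0,0,0.0025,0,0,0.35, 0,0,0,0.0025,0,0,0.35, 0,0,0,0.0025,0,0,0.35, 0,0,0,0.0025,0,0,0.35, 0,0,0,0.0025,0,0,0.35, 0,0,0,0.0025,0,0,0.35, 0,0,0,0,0,0,0.35, 0,0,0,0,0,0,0.35]';python3 -m inch '[0,0,0,-0.005,0,0,0.35, 0,0,0,-0.01,0,0,0.35, 0,0,0,-0.02,0,0,0.35, 0,0,0,0,0,-0.05,0.35, 0,0,0,0,0,-0.05,0.35, 0,0,0,0,0,-0.05,0.35, 0,0,0,0,0,-0.05,0.35, 0,0,0,0,0,-0.025,0.35, 0,0,0,0,0,0,0.35, 0,0,0,0,0,0,0.35]'; python3 w.py w3
```

```text
time: 6.15
tool_pos: [551.3, 94.3, 50.5]
tcp_rot: [3.141, -0.0, 1.263]
contact_force: [-0.0, 0.4, -0.2]
grip_width: 29.7
finger_force: 0.0
time: 6.98
tool_pos: [542.9, 66.7, 231.6]
tcp_rot: [3.139, -0.001, 1.262]
contact_force: [-0.6, 0.5, -0.7]
grip_width: 29.7
finger_force: 0.0
stand [559.5 125.1] r [37.6 43.9 44.9] cup [559.9 122.2] r [24.3 24.7 25. ] stand-cup [-0.4  2.8] dist 2.9
yaw 1.262279801558349 cup rel tcp tool xy 58.134648959365634 0.0031888506489336863 stand 60.729618793731795 -1.2026888816379688 push yaw 1.6972892759382812
```

View pics/w3.png

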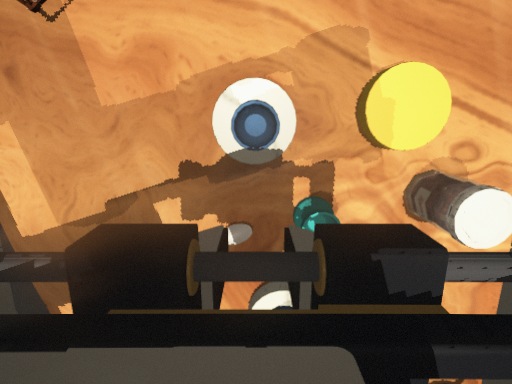

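The cup is upright at (255,124) on a stand at (254,121), 2.9 mm short of centre, and the stand has not moved. I turn to the remaining direction for one last small tap.

```bash
python3 -m inch '[0,0,-0.07,0,0,0,0.35, 0,0,-0.07,0,0,0,0.35, 0,0,-0.07,0,0,0,0.35, 0,0,-0.07,0,0,0,0.35, 0,0,0,0.0075,0.0295,0,0.35, 0,0,0,0,0,0.04,0.35, 0,0,0,0,0,0.04,0.35, 0,0,0,0,0,0.04,0.35, 0,0,0,0,0,0,0.35, 0,0,0,0,0,0,0.35]'; python3 -c "
from h import *
o=get_obs();print(o['tool_pos'],o['tcp_rot']); y=o['tcp_rot'][2]; d=np.array([559.9,122.2])-o['tool_pos'][:2]; print(d@[np.cos(y),np.sin(y)],d@[np.sin(y),-np.cos(y)])"
```

```text
time: 7.87
tool_pos: [563.7, 75.7, 132.0]
tcp_rot: [-3.135, -0.001, 1.683]
contact_force: [0.1, 0.5, 0.8]
grip_width: 30.1
finger_force: 0.0
[563.70753993  75.7333326  132.03352287] [-3.13489879e+00 -8.60505660e-04  1.68257076e+00]
46.60140325834077 1.3991975104509826
```

```bash
python3 -m inch '[0,0,0,0,0.001,0.035,0.35, 0,0,0,0,0,0.035,0.35, 0,0,0,0,0,0.032,0.35, 0,0,0,0.01,0,0,0.35, 0,0,0,0.005,0,0,0.35, 0,0,0,0,0,0,0.35]'; python3 -m inch '[0,0,0,0.0025,0,0,0.35, 0,0,0,0.0025,0,0,0.35, 0,0,0,0.0025,0,0,0.35, 0,0,0,0.0015,0,0,0.35, 0,0,0,0.0015,0,0,0.35, 0,0,0,0,0,0,0.35, 0,0,0,0,0,0,0.35]'; python3 -m inch '[0,0,0,-0.005,0,0,0.35, 0,0,0,-0.01,0,0,0.35, 0,0,0,-0.02,0,0,0.35, 0,0,0,0,0,-0.05,0.35, 0,0,0,0,0,-0.05,0.35, 0,0,0,0,0,-0.05,0.35, 0,0,0,0,0,-0.05,0.35, 0,0,0,0,0,-0.025,0.35, 0,0,0,0,0,0,0.35, 0,0,0,0,0,0,0.35]'; python3 w.py w4
```

```text
time: 8.37
tool_pos: [566.3, 89.1, 55.3]
tcp_rot: [3.138, -0.0, 1.684]
contact_force: [-0.1, -0.1, 0.1]
grip_width: 30.0
finger_force: 0.0
time: 8.95
tool_pos: [564.1, 96.4, 53.0]
tcp_rot: [3.141, -0.0, 1.683]
contact_force: [-0.1, -1.4, 0.3]
grip_width: 29.7
finger_force: 0.2
time: 9.78
tool_pos: [567.6, 67.8, 233.9]
tcp_rot: [3.139, 0.0, 1.682]
contact_force: [0.2, -0.3, -0.4]
grip_width: 29.8
finger_force: 0.0
stand [559.8 126. ] r [43.  43.8 44.3] cup [561.  124.8] r [24.3 24.8 25.1] stand-cup [-1.2  1.2] dist 1.7
yaw 1.682304398468407 cup rel tcp tool xy 57.2004875098418 0.5437109282329825 stand 58.51371909546725 -0.5332378355030764 push yaw 2.369167061290841
```

View pics/w4.png

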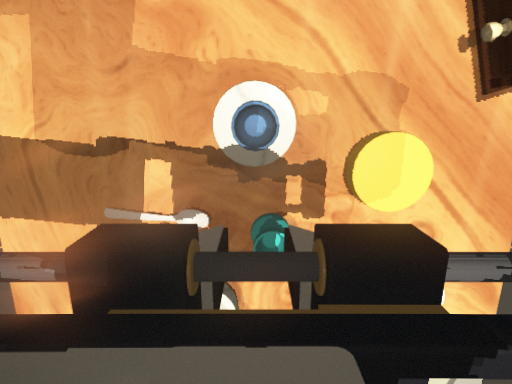

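The cup stands upright at (255,125) on the stand at (255,123), about 1.7 mm off-centre. The fingers are clear and nothing else has moved, so I hand it in.

```bash
python3 -c "
from h import *
print(close_job())"
```

```text
the job is handed in; nothing more can be done
None
```

The off-centre egg cup now stands upright about 1.7 mm from the middle of its stand by the wrist camera, moved by two light fingertip pushes low on its foot; the stand and everything else look unmoved, and the job is handed in at about 10 s.

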